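# Pop the wheel lock key tray and catch it

### The arm

A 6-joint arm with a two-finger parallel gripper is mounted at the origin on the work surface. World frame = base frame: x ahead of the robot, y to its left, z up, the work surface at z = 0. Lengths are in m, angles in rad, forces in N, time in s.
With the tool pointing down it reaches from about 0.35 to 0.975 m from the base axis. Payload 4.9 kg.
Tool frame: the origin (TCP) lies on the centre line of the jaws, within the pads' length; the fingertips stand manip.nose_length ahead of it and the grasp point (between the pads) is the TCP (manip.nose_length is the distance from the TCP to the fingertips, in m); z points along the fingers, y is the direction in which the jaws open and shut (so a half turn about z gives the same grasp; the last joint's range is limited). The gripper opens to 85 mm and grips with 20 to 120 N. Pads are 22 mm wide; open, the fingers measure 114 mm over their backs; the gripper's body (76 mm by 85 mm) begins 54 mm behind the grasp point. The pads swing forward as they close: fully open they stand 13 mm farther back than shut.
Start: joints at [-1.314, 0.053, 1.613, -0, 1.476, -0.119], TCP at [0.229, -0.581, 0.212] pointing down, gripper open.
Joint ranges: [-3.01, 3.01], [-1.01, 2.22], [0.06, 2.58], [-1.02, 4.17], [0.09, 2.62], [-3.14, 3.14]. Speed limits (rad/s): [2.57, 2.57, 3.14, 3.14, 3.14, 3.14].

### API

Orientations are given as a unit quaternion [x, y, z, w].
In Python, from bench import manip gives the robot as it stands. Calls block until the motion is done:
- manip.movep(position, orientation): joint-space move of the TCP to a pose.
- manip.move_l(position, vel=0.15, rot=None): straight line of the TCP; rot=None keeps the orientation; vel is the mean speed in m/s.
- manip.set_joints(angles): joint-space move.
- manip.gripper_to(opening): opening from 0.0 (shut) to 1.0 (fully open); the grip force is fixed at half the most; returns when the fingers have stopped.
- manip.pause(seconds).
- manip.ik(position, orientation): joint angles nearest the present ones, or None.
- manip.observe(): the state.
- manip.read_camera(name): name is "side" or "top" or "wrist"; returns the picture (420x560x3 uint8, red, green, blue); there is no depth.
- manip.camera_info(name): a dict with "fx", "fy", "cx", "cy" (pixels), "cam_to_world" (4x4, takes a point from camera to world coordinates); the wrist camera has in their place "hand_eye" (4x4, takes a point from camera to tool coordinates, whose origin is the TCP and whose axes are the flange's). Camera axes: x right, y up, looking along -z (the intrinsics and any distortion apply to the point x, -y, -z); pixel columns grow to the right and rows downward; lengths in m; the calibration is good to about 2 mm. A picture is of the moment at which its call begins: read the wrist's pose just before it. camera_info takes no time and is no camera call.
A pose or a line that the arm cannot do raises manip.Unreachable and nothing moves.
- manip.job_done(): hands the job in, once; it reports no verdict.
The state is a dict: "clock": time; "qpos": joint angles; "joint_vel": joint speeds; "effort": joint torques, N m; "eef_pos": TCP position; "eef_rot": TCP orientation; "wrist_force": force on the tool from outside, world axes, zero at the start; "ft_torque": the same for the moment, N m; "width": opening from 0.0 (shut) to 1.0 (fully open).
Only numpy, scipy, OpenCV 4.12 (cv2) and the standard library are available. Lean on these libraries where they do the work, as an engineer would, in place of code of your own. Each camera call takes 0.05 s, during which the arm holds its last target. There are 200 camera calls.

### The job

Show the wheel lock key: press down the snap latch on the roof of the grey key case with one fingertip and keep it down, and with your other finger in front of the thumb tab catch the spring-driven tray when it has come out about 25 mm, before it shoots away. Finish while holding it just like that, latch down and the tray stopped against your finger. Lift nothing, and leave the mug, the strip of wheel nuts and the lug wrench handle where they are.

Things in the scene. Friction and masses are not known exactly. Their poses are not given: they have to be found in the camera images.
- case: Grey plastic wheel lock key case: a sleeve 108 mm long, 58 wide, 40 high, screwed down to the shelf, immovable. Origin on the shelf, on its middle line; x along the sleeve (open mouth at x = -48 mm, closed back at x = +60 mm), y across, z up. The tray comes out of the mouth towards -x of the case.
- latch (a joint): Travel of the snap latch in m: 0 = up, 0.007 = fully down. A spring button: about 2 N to start, 5 N at the bottom, plus up to about 5 N of rubbing while the tray is hooked. It lets the tray go once about 4 mm down and springs up again when released.
- latch_top (a point): Middle of the top of the snap latch: a black ribbed button in the case's roof, 22 mm (along the case) by 26 mm. It lies 26 mm behind the mouth on the middle line; its top is 48 mm above the shelf when up, 8 mm above the roof, and goes straight down when pressed.
- tray: Loose grey tray in the case holding the steel lock key, 0.2 kg together. Axes as the case; shut, its origin is 6 mm above the case's origin, and moves along the case's -x as it comes out. A spring behind it pushes with 6 N shut and 4 N at 50 mm out (its end): the tray jumps out in a fraction of a second, keeps pressing on whatever stops it before 50 mm, and unstopped shoots out.
- tray_tab (a point): Front face of the tray's thumb tab, on the middle line, 52 mm above the shelf; shut, it is 32 mm ahead of the latch's middle. The round-topped tab, 30 mm wide, 6 mm thick, rises to 66 mm above the shelf from the tray's front plate (58 wide, 6 thick, 2 to 40 mm above the shelf), which covers the mouth when shut.
- mug: White ceramic mug, 82 mm across, 92 mm high, with a wooden stir stick standing in it up to 170 mm; behind the back of the case. Origin: centre of its foot. Leave alone.
- nuts: Row of four chrome wheel nuts, 39 mm high in all, on a flat magnetic strip 190 by 26 mm; beside the case on its -y side. Origin: centre of the strip's underside, x along the strip. Leave alone.
- wrench_handle: Blue aluminium lug wrench handle with a rubber grip, 390 mm long, 28 mm high, lying crosswise beyond the case. Origin near its middle on the shelf, x along it. Leave alone.
Mind the look-alikes: they are no part of the job. What is shaped like the case but orange or turquoise is not meant.

How it is judged:
On the way:
1. the latch is down and the popped tray is stopped against a finger, 12 to 42 mm out (value of joint latch above 0.003 m and x of tray in the frame of case between -0.042 and -0.012 m and contact force between the fingers and tray above 0.4 N), for 0.2 s.
At the end, for the whole second after the job is handed in: The latch is still held down (3 mm or more), the tray stands 12 to 42 mm out of the case, at rest, level in its sleeve, and presses against a finger with more than 0.4 N (all of step 1 and linear speed of tray below 0.02 m/s and angle between tray's own z axis and vertical below 0.15 rad and z of tray in the frame of case below 0.012 m); the arm keeps its last pose, push and grip.
It fails at once if the tray slides away (more than 55 mm out) (x of tray in the frame of case below -0.055 m).
It fails at once if the latch is let up while the tray is out (value of joint latch below 0.001 m and x of tray in the frame of case below -0.012 m).
It fails at once if the tray is lifted (z of tray in the frame of case above 0.018 m or angle between tray's own z axis and vertical above 0.3 rad).
It fails at once if the mug is moved (distance of mug from where it was at the start of the episode above 0.015 m).
It fails at once if the wheel nuts or the wrench handle are moved (distance of any of nuts, wrench_handle from where it was at the start of the episode above 0.015 m).
It also fails if it takes over 29 s, if anything falls off the work surface, if the arm or the gripper's body presses on something with over 40 N, if the wrist force passes 120 N, or if a joint passes its speed limit or range.

## Working session

There is one attempt and no reset: what is moved stays moved. The work goes in short steps, each a Python script; the robot and the scene stay as the last script left them, time stands still between calls to the robot, and variables do not carry over. Pictures are saved under pics/ and viewed, about 8 in all and at most 12, crops included, and the job is handed in when it is done.

```bash
ls; mkdir -p pics; python3 - <<'E'
from bench import manip
import cv2,numpy as np
np.set_printoptions(precision=4,suppress=True)
print(manip.nose_length, manip.observe())
ims=[]
for n in("top","side"):
    im=manip.read_camera(n); i=manip.camera_info(n); print(n,i)
    cv2.imwrite(f"pics/{n}0.png",im[:,:,::-1])
E
```

```text
pics
0.019 {'clock': 0.0, 'qpos': array([-1.314 ,  0.0533,  1.6143,  0.    ,  1.476 , -0.119 ]), 'joint_vel': array([ 0.0013,  0.0015,  0.0013,  0.0004, -0.0004, -0.0011]), 'effort': array([ -0.0012, -39.3694, -37.0175,  -0.0001,   0.0072,  -0.    ]), 'eef_pos': array([ 0.2292, -0.5807,  0.2112]), 'eef_rot': array([ 0.9824,  0.1868, -0.0001, -0.001 ]), 'wrist_force': array([-0.1045,  0.0325,  0.0626]), 'ft_torque': array([ 0.0368, -0.0079,  0.0391]), 'width': 1.001503685444419}
top {'fx': 496.5418884635154, 'fy': 496.5418884635154, 'cx': 279.9839576326594, 'cy': 206.86508547690758, 'cam_to_world': array([[ 0.0185,  0.986 , -0.1656,  0.3771],
       [-0.9998,  0.0178, -0.0058, -0.0768],
       [-0.0028,  0.1657,  0.9862,  1.0641],
       [ 0.    ,  0.    ,  0.    ,  1.    ]])}
side {'fx': 514.2034690367806, 'fy': 514.2034690367806, 'cx': 275.143519868512, 'cy': 205.75467915508963, 'cam_to_world': array([[-0.9767,  0.1644, -0.1376,  0.4515],
       [-0.2138, -0.7002,  0.6812,  0.4912],
       [ 0.0157,  0.6948,  0.7191,  0.6818],
       [ 0.    ,  0.    ,  0.    ,  1.    ]])}
```

View pics/top0.png

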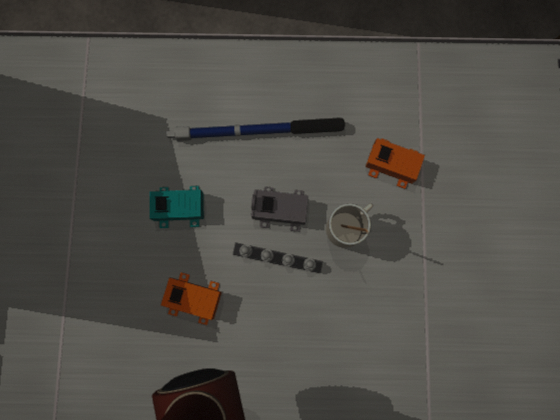

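View pics/side0.png

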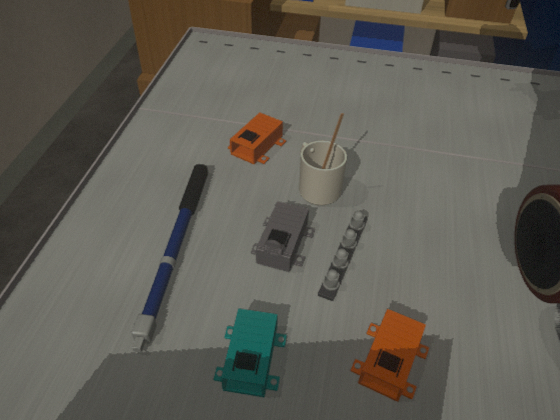

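The candidates in the top view are grey (280,207), turquoise (176,204), orange (395,160) and orange (191,298). Grey (280,207) is the one described: the mug is behind it at (349,225), the nuts are beside it and the wrench is beyond it. Next I'll measure it and check it in one close crop.

```bash
cat > h.py <<'E'
import numpy as np,cv2
from bench import manip
np.set_printoptions(precision=4,suppress=True)
def T(n):
    i=manip.camera_info(n); return i,np.array(i["cam_to_world"])
def ray(i,M,u,v):
    d=M[:3,:3]@np.array([(u-i["cx"])/i["fx"],-(v-i["cy"])/i["fy"],-1.]); return M[:3,3],d/np.linalg.norm(d)
def plane(i,M,u,v,z):
    o,d=ray(i,M,u,v); return o+d*(z-o[2])/d[2]
E
python3 - <<'E'
from h import *
a=cv2.imread("pics/top0.png");b=cv2.imread("pics/side0.png")
ca=cv2.resize(a[180:240,240:320],None,fx=5,fy=5,interpolation=2)
cb=cv2.resize(b[195:275,245:325],None,fx=5,fy=5,interpolation=2)
out=np.zeros((400,800,3),np.uint8);out[:300,:400]=ca;out[:,400:]=cb
cv2.imwrite("pics/crop1.png",np.clip(out.astype(int)*2,0,255).astype(np.uint8))
def dark(im,x0,y0,x1,y1,t=25):
    m=(im[y0:y1,x0:x1].max(2)<t).astype(np.uint8)
    n,l,s,c=cv2.connectedComponentsWithStats(m); k=1+s[1:,4].argmax(); print(s[k]); return c[k]+[x0,y0]
pa=dark(a,255,192,282,220);pb=dark(b,260,225,295,255)
print(pa,pb)
for n,p in(("top",pa),("side",pb)):print(n,plane(*T(n),*p,.048))
print("mug rim",plane(*T("top"),349,225,.092))
for p in((242,250),(312,266)):print("nut strip",plane(*T("top"),*p,0.02))
E
```

```text
[  8   5  10  14 119]Traceback (most recent call last):
  File "<stdin>", line 10, in <module>
  File "<stdin>", line 9, in dark
ValueError: attempt to get argmax of an empty sequence
```

View pics/crop1.png

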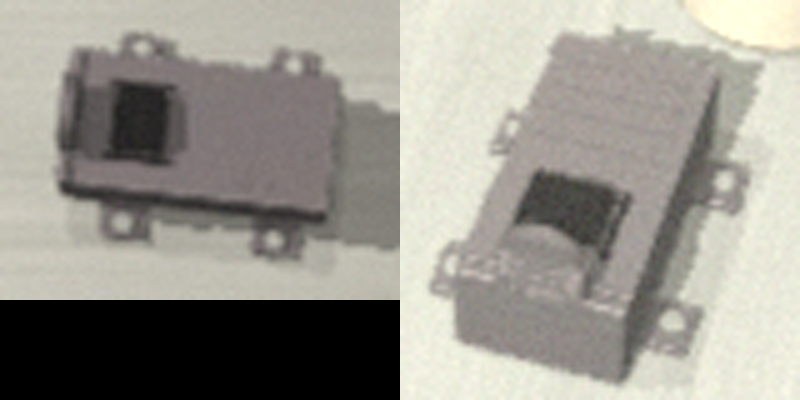

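```bash
cat >> h.py <<'E'
from scipy.spatial.transform import Rotation as Ro
def quat(e):  # tool y along e (horizontal), z down
    e=np.array([e[0],e[1],0.]);e/=np.linalg.norm(e);z=np.array([0,0,-1.])
    return Ro.from_matrix(np.c_[np.cross(e,z),e,z]).as_quat()
def wrist(name):
    s=manip.observe();im=manip.read_camera("wrist");i=manip.camera_info("wrist")
    M=np.eye(4);M[:3,:3]=Ro.from_quat(s["eef_rot"]).as_matrix();M[:3,3]=s["eef_pos"]
    M=M@np.array(i["hand_eye"]);cv2.imwrite(f"pics/{name}.png",im[:,:,::-1]);np.save(f"pics/{name}.npy",M);return im,i,M
E
python3 - <<'E'
from h import *
P=lambda u,v,z:plane(*T("top"),u,v,z)
L=P(267.8,204.4,.048)
d1=P(256,218,.04)-P(305,223,.04);d2=P(257,190,.04)-P(307,196,.04)
print("latch",L,"dirs",d1,d2,"mug",P(349,225,.092),"nuts",P(242,250,.02),P(312,266,.02))
e=d1/np.linalg.norm(d1)+d2/np.linalg.norm(d2);e/=np.linalg.norm(e);print("mouth dir",e)
C=L+.032*e;C[2]=.20
for s in(1,-1):print(s,manip.ik(C,quat(s*e)))
q=quat(-e)
s=manip.observe();p=s["eef_pos"]
manip.move_l([p[0],p[1],.30],vel=.15)
C[2]=.26
manip.movep(C,q)
manip.gripper_to(.6)
im,i,M=wrist("w1");print(manip.observe(),i)
E
```

```text
latch [ 0.5525 -0.0455  0.048 ] dirs [0.0087 0.1022 0.    ] [0.011  0.1053 0.    ] mug [ 0.5065 -0.2079  0.092 ] nuts [0.4591 0.0074 0.02  ] [ 0.4283 -0.1399  0.02  ]
mouth dir [0.0939 0.9956 0.    ]
1 [-0.1585 -0.1048  1.7883 -0.      1.4581 -1.6352]
-1 [-0.1585 -0.1048  1.7883 -0.      1.4581  1.5064]
{'clock': 3.65, 'qpos': array([-0.1586, -0.137 ,  1.7181, -0.    ,  1.5604,  1.5064]), 'joint_vel': array([ 0.0029,  0.0006,  0.0005,  0.0013,  0.0005, -0.0016]), 'effort': array([ -0.0412, -31.7034, -37.715 ,  -0.0016,  -0.0001,  -0.0001]), 'eef_pos': array([ 0.5555, -0.0137,  0.26  ]), 'eef_rot': array([ 0.9989, -0.0471,  0.    ,  0.    ]), 'wrist_force': array([0.3559, 0.057 , 0.7732]), 'ft_torque': array([-0.0041, -0.0138,  0.0663]), 'width': 0.6012806986466785} {'fx': 321.59612141149836, 'fy': 321.59612141149836, 'cx': 281.3391941115379, 'cy': 207.25673596979752, 'hand_eye': array([[-0.0011,  0.964 ,  0.2657,  0.0673],
       [ 1.    ,  0.001 ,  0.0004, -0.0003],
       [ 0.0002,  0.2657, -0.964 , -0.1627],
       [ 0.    ,  0.    ,  0.    ,  1.    ]])}
```

View pics/w1.png

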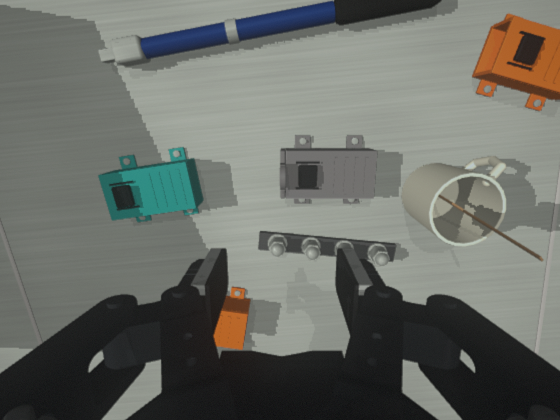

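The wrist view shows the grey case ahead of the fingers. Its latch is at (309,177) and its tab at (284,173), with the fingertips at about (215,250) and (347,250). I'll check that the two views agree and look at the tip geometry.

```bash
python3 - <<'E'
from h import *
i=manip.camera_info("wrist");M=np.load("pics/w1.npy");H=np.array(i["hand_eye"])
for n,u,v,z in(("latch",309,177,.048),("roof nr mouth",284,198,.04),("roof nr back",376,196,.04),("roof far mouth",284,149,.04),("roof far back",377,150,.04),("mug rim",467,209,.092)):print(n,plane(i,M,u,v,z))
def proj(p):
    c=np.linalg.inv(H)@np.r_[p,1];return i["cx"]-i["fx"]*c[0]/c[2],i["cy"]+i["fy"]*c[1]/c[2]
for p in([0.011,.03,.019],[-.011,.03,.019],[.011,.03,-.02],[-.011,.03,-.02]):print(p,np.array(proj(p)))
a=cv2.imread("pics/w1.png")[235:355,150:410]
cv2.imwrite("pics/w1c.png",np.clip(cv2.resize(a,None,fx=3,fy=3,interpolation=2).astype(int)*3,0,255).astype(np.uint8))
E
```

```text
latch [ 0.5534 -0.0458  0.048 ]
roof nr mouth [ 0.5289 -0.014   0.04  ]
roof nr back [ 0.5207 -0.1262  0.04  ]
roof far mouth [ 0.5879 -0.0195  0.04  ]
roof far back [ 0.5763 -0.1284  0.04  ]
mug rim [ 0.5109 -0.2083  0.092 ]
[0.011, 0.03, 0.019] [332.7988 217.2813]
[-0.011, 0.03, 0.019] [331.3025 251.7817]
[0.011, 0.03, -0.02] [345.4671 241.5988]
[-0.011, 0.03, -0.02] [343.1481 283.3906]
```

View pics/w1c.png

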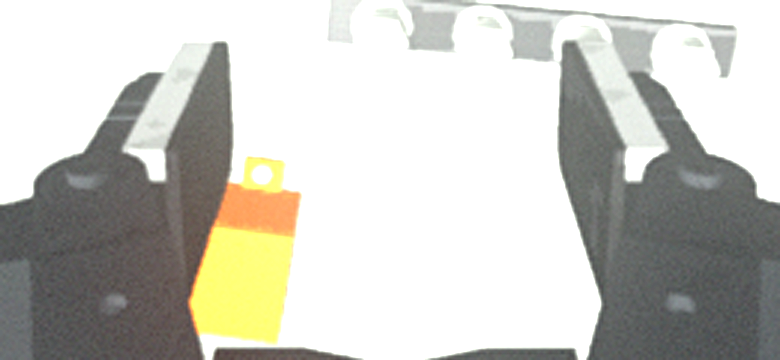

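The wrist and top rays agree on the latch at (0.553,-0.0457). The fingertips appear lower in the wrist picture than the nominal TCP would put them, so I'll go down to a safe height and look from the side and wrist together.

```bash
python3 - <<'E'
from h import *
L=np.array([.553,-.0457,0]);e=np.array([.09,.996,0])
C=L+.032*e;C[2]=.105
manip.move_l(C,vel=.15,rot=quat(-e));print(manip.observe()["eef_pos"],manip.observe()["wrist_force"])
im,i,M=wrist("w2");s=manip.read_camera("side");cv2.imwrite("pics/s2.png",s[:,:,::-1])
w=cv2.resize(im[130:340,150:410],(400,323),interpolation=2);s=cv2.resize(s[120:320,190:390],(400,400),interpolation=2)
out=np.zeros((400,800,3),np.uint8);out[:323,:400]=w;out[:,400:]=s
cv2.imwrite("pics/c2.png",np.clip(out[:,:,::-1].astype(int)*2.2,0,255).astype(np.uint8))
E
```

```text
[ 0.5568 -0.014   0.1063] [ 0.3363 -0.7491  0.0811]
```

View pics/c2.png

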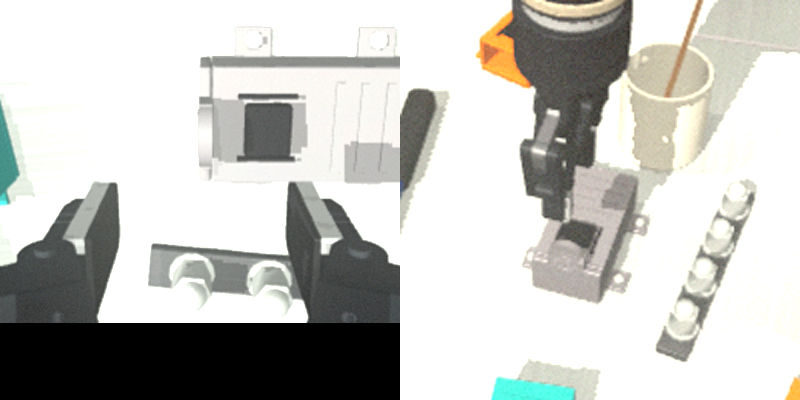

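```bash
python3 - <<'E'
from h import *
i,M=T("side");s=manip.observe();R=Ro.from_quat(s["eef_rot"]).as_matrix()
def proj(p):
    c=np.linalg.inv(M)@np.r_[p,1];u=np.array([i["cx"]-i["fx"]*c[0]/c[2],i["cy"]+i["fy"]*c[1]/c[2]]);return u,(u-[190,120])*2+[400,0]
for dz in(.019,.008,-.026):
  for y in(-.025,-.04,.025,.04):
    for x in(.011,-.011):print(dz,y,x,*proj(s["eef_pos"]+R@np.array([x,y,dz])))
print("latch",proj([.553,-.0457,.048]))
Mw=np.load("pics/w2.npy");iw=manip.camera_info("wrist")
# wrist tip corner px -> tool coords for candidate tip depths
H=np.array(iw["hand_eye"])
for z in(.019,.01,0,-.01,-.02,-.03):
    print(z,*[plane(iw,H,u,v,z)[:2] for u,v in((337,249),(337,285),(228,249),(228,285))])
E
```

```text
0.019 -0.025 0.011 [260.3104 243.3546] [540.6208 246.7092]
0.019 -0.025 -0.011 [274.2865 246.9359] [568.5731 253.8718]
0.019 -0.04 0.011 [257.0692 250.7623] [534.1385 261.5246]
0.019 -0.04 -0.011 [271.2113 254.4331] [562.4225 268.8662]
0.019 0.025 0.011 [270.5331 219.9902] [561.0663 199.9805]
0.019 0.025 -0.011 [283.9832 223.2965] [587.9663 206.5929]
0.019 0.04 0.011 [273.4371 213.3533] [566.8741 186.7066]
0.019 0.04 -0.011 [286.7368 216.5834] [593.4736 193.1667]
0.008 -0.025 0.011 [260.2905 238.6033] [540.5809 237.2067]
0.008 -0.025 -0.011 [274.4122 242.195 ] [568.8245 244.3899]
0.008 -0.04 0.011 [257.015  246.0259] [534.03   252.0518]
0.008 -0.04 -0.011 [271.3061 249.7082] [562.6123 259.4164]
0.008 0.025 0.011 [270.6156 215.2054] [561.2312 190.4108]
0.008 0.025 -0.011 [284.2004 218.5186] [588.4009 197.0371]
0.008 0.04 0.011 [273.547  208.5626] [567.094  177.1252]
0.008 0.04 -0.011 [286.9785 211.7987] [593.957  183.5975]
-0.026 -0.025 0.011 [260.2262 223.2743] [540.4524 206.5485]
-0.026 -0.025 -0.011 [274.8178 226.8953] [569.6357 213.7906]
-0.026 -0.04 0.011 [256.8399 230.7359] [533.6798 221.4718]
-0.026 -0.04 -0.011 [271.6125 234.4514] [563.2249 228.9027]
-0.026 0.025 0.011 [270.8812 199.7959] [561.7624 159.5917]
-0.026 0.025 -0.011 [284.9003 203.1279] [589.8005 166.2558]
-0.026 0.04 0.011 [273.9009 193.142 ] [567.8017 146.284 ]
-0.026 0.04 -0.011 [287.7567 196.3943] [595.5135 152.7886]
latch (array([278.679 , 235.1379]), array([577.358 , 230.2758]))
0.019 [-0.0092  0.0334] [-0.0335  0.0345] [-0.0091 -0.0329] [-0.0334 -0.034 ]
0.01 [-0.0054  0.0317] [-0.0285  0.0328] [-0.0053 -0.0313] [-0.0284 -0.0323]
0 [-0.0012  0.0299] [-0.023   0.0308] [-0.0011 -0.0295] [-0.0229 -0.0305]
-0.01 [0.003 0.028] [-0.0174  0.0289] [ 0.0031 -0.0277] [-0.0174 -0.0286]
-0.02 [0.0072 0.0262] [-0.0119  0.027 ] [ 0.0073 -0.0259] [-0.0118 -0.0268]
-0.03 [0.0114 0.0243] [-0.0063  0.0251] [ 0.0115 -0.0241] [-0.0063 -0.0249]
```

Both views put the real fingertips at tool z ≈ -0.024, centred in x, with an opening of about 52 mm. The side view has the front tip at crop (555,215). That is about 43 mm behind what nose_length says, so I'll trust the pictures and go down in guarded steps, looking again near contact.

```bash
python3 - <<'E'
from h import *
L=np.array([.553,-.0457,0]);e=np.array([.09,.996,0])
C=L+.030*e;q=quat(-e);F0=None
for z,v in((.085,.1),(.075,.06),(.070,.03),(.066,.03),(.062,.03),(.057,.03),(.052,.03)):
    C[2]=z;manip.move_l(C,vel=v,rot=q);s=manip.observe();print(z,s["eef_pos"],s["wrist_force"],round(s["clock"],2))
    F0=s["wrist_force"] if F0 is None else F0
    if s["wrist_force"][2]-F0[2]>1.5:break
im,i,M=wrist("w3");s=manip.read_camera("side");cv2.imwrite("pics/s3.png",s[:,:,::-1])
w=cv2.resize(im[130:340,150:410],(400,323),interpolation=2);s=cv2.resize(s[120:320,190:390],(400,400),interpolation=2)
out=np.zeros((400,800,3),np.uint8);out[:323,:400]=w;out[:,400:]=s
cv2.imwrite("pics/c3.png",np.clip(out[:,:,::-1].astype(int)*2.2,0,255).astype(np.uint8))
E
```

```text
0.085 [ 0.555  -0.0158  0.0842] [-0.5793 -0.4637  0.57  ] 5.28
0.075 [ 0.5553 -0.0157  0.0745] [ 0.255  -0.069   1.2894] 5.6
0.07 [ 0.5556 -0.0158  0.0698] [-0.0963 -0.6961  0.2134] 5.92
0.066 [ 0.5555 -0.0158  0.0657] [ 0.1412 -0.5327  0.6235] 6.2
0.062 [ 0.5554 -0.0158  0.0616] [-0.7797  0.7673 -0.1607] 6.48
0.057 [ 0.5554 -0.0158  0.0566] [-1.4299  0.2278  0.1171] 6.8
0.052 [ 0.5554 -0.0158  0.0516] [ 0.068  -0.3494 -0.9237] 7.12
```

View pics/c3.png

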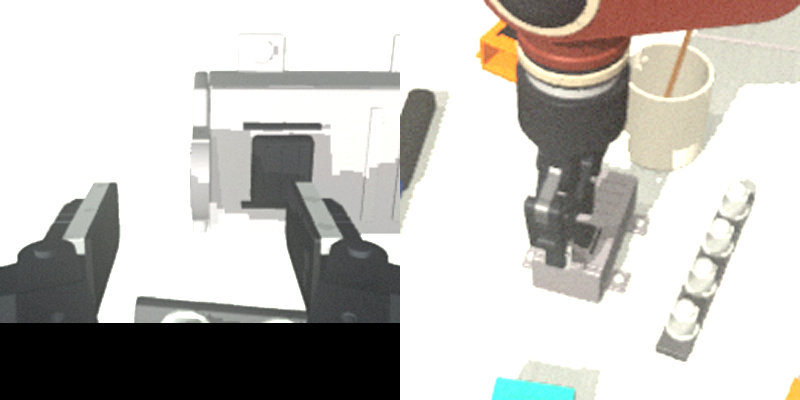

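The tips are now about 25 mm above the latch with no contact, as the pictures predicted. Finger A is lined up over the button and finger B is ahead of the tab. I'll continue down until I feel the latch and then the tray.

```bash
python3 - <<'E'
from h import *
i=manip.camera_info("wrist");M=np.load("pics/w3.npy");print("latch again",plane(i,M,333,242,.048))
L=np.array([.553,-.0457,0]);e=np.array([.09,.996,0])
C=L+.030*e;q=quat(-e)
def F():
    f=[]
    for _ in range(6):
        f.append(manip.observe()["wrist_force"]);manip.pause(.02)
    return np.mean(f,0)
def go(z,v):
    C[2]=z;manip.move_l(C,vel=v,rot=q)
go(.034,.04);F0=F();print(F0)
z=.034;left=None
while z>.008:
    z-=.0015 if left is None else .0009;go(z,.03);f=F()-F0;s=manip.observe();print(round(z,4),s["eef_pos"],f,round(s["clock"],2))
    if f[2]>25:print("hard");break
    if left is None and f[1]>2.5:left=2
    elif left is not None:
        left-=1
        if left<=0:break
    if s["clock"]>21:break
im,i,M=wrist("w4");s=manip.read_camera("side");cv2.imwrite("pics/s4.png",s[:,:,::-1])
w=cv2.resize(im[130:340,150:410],(400,323),interpolation=2);s=cv2.resize(s[170:270,240:340],(400,400),interpolation=2)
out=np.zeros((400,800,3),np.uint8);out[:323,:400]=w;out[:,400:]=s
cv2.imwrite("pics/c4.png",np.clip(out[:,:,::-1].astype(int)*2.2,0,255).astype(np.uint8))
E
```

```text
latch again [ 0.5543 -0.0439  0.048 ]
[0.0869 0.3333 0.2015]
0.0325 [ 0.5557 -0.0158  0.0326] [ 0.1106 -0.3033 -0.2631] 8.27
0.031 [ 0.5557 -0.0158  0.0309] [ 0.0507 -0.5016 -0.0248] 8.62
0.0295 [ 0.5557 -0.0158  0.0294] [ 0.0733 -0.105  -0.2125] 8.97
0.028 [ 0.5557 -0.0158  0.028 ] [-0.1455 -0.3001 -0.5991] 9.32
0.0265 [ 0.5557 -0.0158  0.0264] [ 0.1692 -0.627   0.2743] 9.67
0.025 [ 0.5556 -0.0158  0.0249] [-0.1479 -0.1829 -0.0761] 10.02
0.0235 [ 0.5558 -0.0151  0.0238] [-0.1982  2.2956  1.7341] 10.37
0.022 [ 0.556  -0.015   0.0225] [-0.925   4.4215  4.2539] 10.72
0.0211 [ 0.5561 -0.015   0.0218] [-1.7368  4.8318  4.9003] 11.07
0.0202 [ 0.5562 -0.015   0.021 ] [-1.7948  4.8244  5.9228] 11.42
```

View pics/c4.png

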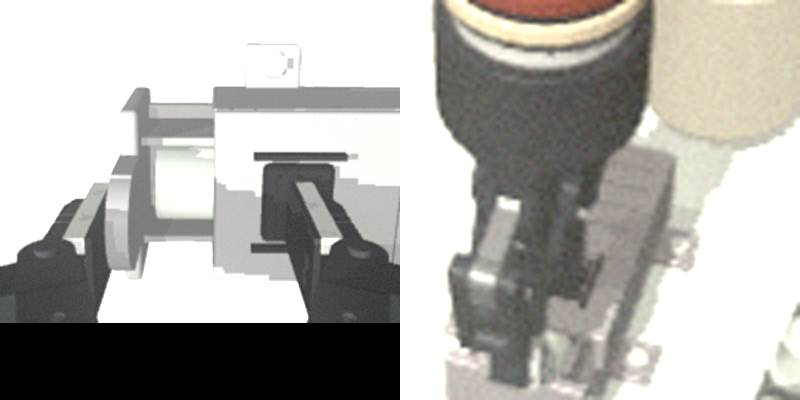

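The tray popped and stopped against finger B, with the tab at wrist crop (108,215). Finger A is on the latch at (300,200). I'll check that this holds steady, then hand in.

```bash
python3 - <<'E'
from h import *
for _ in range(3):
    s=manip.observe();print(s["eef_pos"],s["wrist_force"],s["width"],round(s["clock"],2));manip.pause(.2)
i=manip.camera_info("wrist");M=np.load("pics/w4.npy")
a=plane(i,M,150+134*.65,130+92*.65,.04);b=plane(i,M,150+214*.65,130+90*.65,.04);print("plate front-mouth gap",np.linalg.norm(a-b))
manip.job_done()
E
```

```text
[ 0.5562 -0.015   0.021 ] [-1.0327  6.0562  5.8118] 0.6045292808106282 11.52
[ 0.5562 -0.015   0.021 ] [-1.4725  4.8628  5.7714] 0.5974747733308008 11.72
[ 0.5561 -0.015   0.021 ] [-2.2702  4.691   5.5799] 0.595841040860989 11.92
plate front-mouth gap 0.02376997659428564
the job is handed in; nothing more can be done
```

The job is handed in, with the grey case's latch held down by one finger and the tray stopped against the other. I opened the jaws to about 52 mm, lined them up along the case and went down until the latch let go.

**Last checks, all steady over about 0.4 s:**
- **Tray:** it pushes on the finger with about 5 N. From the geometry it stands about 25 mm out. The last wrist picture gave a plate-to-mouth gap of about 24 mm, or nearer 18 mm if that was the plate's front edge. Either is inside 12 to 42 mm.
- **Latch:** it pushes back with about 6 N. I went about 1.5 mm further down after the tray popped, so I estimate 5 mm or more of travel, though I could not read the latch joint directly.
- **Surroundings:** the robot clock read 11.9 s at hand-in. I steered clear of the mug, nuts and wrench handle and felt no unexpected contact. I did not measure their positions again at the end.

**What disagreed:** the fingertips were really about 43 mm further back than `nose_length` says. Both the side and wrist pictures showed this, and first contact at TCP height about 0.024 m confirmed it. I used the measured value.

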